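# Bring the slide rack over the next staining dish and hold it ready

## Robot

A 6-joint arm with a two-finger parallel gripper is mounted at the origin on the work surface; the furniture and walls round the work are solid. World frame = base frame: x ahead of the robot, y to its left, z up, the work surface at z = 0. Lengths are in mm, angles in rad, forces in N, time in s.
With the tool pointing down it reaches from about 400 to 925 mm from the base axis. Payload 12.5 kg.
Tool frame: the origin (TCP) lies midway between the tips of the shut fingers; the grasp point (between the pads) lies 19 mm behind it; z points along the fingers, y is the line along which they close (so a half turn about z gives the same grasp; the last joint's range is limited). The gripper opens to 95 mm and grips with 3 to 60 N. Pads are 20 mm wide; open, the fingers measure 119 mm over their backs; the gripper's body (75 mm by 180 mm) begins 59 mm behind the grasp point.
Start: joints at [-1.24, 0.491, 1.559, -0, 1.092, -0.106], TCP at [264.426, -566.327, 214.661] pointing down, gripper open.
Joint ranges: [-3.1, 3.1], [-0.84, 2.19], [0.05, 2.79], [-1.13, 4.28], [0.06, 2.93], [-2.69, 2.69]. Speed limits (rad/s): [2.22, 2.22, 2.79, 3.14, 3.14, 3.14].

## Interface

Orientations are given as [roll, pitch, yaw] about the fixed x, y, z axes, in that order (R = Rz(yaw) Ry(pitch) Rx(roll)).
In Python, from cell import * gives the robot as it stands. The module is installed in compiled form; this text tells all that it offers.
- The arm moves only by the tool arm_command, never from a script. Its arguments are lists of equal length, an entry for each row: "delta_pos": the shift along the world's x, y, z in units of 250 mm (1.0 is 250 mm), a list of three; "delta_rot": the turn, a rotation vector about the world's x, y, z in units of 90 degrees (1.0 is 90 degrees), a list of three; "claw": the closure, from 0 (fully open) to 1 (shut). In form: {"delta_pos": [[tx, ty, tz], ...], "delta_rot": [[wx, wy, wz], ...], "claw": [claw, ...]}. A call has exactly 5 rows; each row is the pose to reach, as a shift and turn from the pose commanded when the call began; what a row does not reach only later rows make up. A row lasts 1/12 s, in which the tool goes at most 41.7 mm and 7.16 degrees, less where a joint would pass 70% of its speed; a pose out of reach is approached as far as the arm can. A call with a number of a shift or a turn outside -1 to 1 is refused whole. A call with a gripper value outside its range is refused whole. The fingers move at their own pace and stop on an object; the grip force is fixed at half the most. Time passes only in rows, so rows that repeat a pose let the fingers close, or fill a call up. It gives the time, the measured TCP pose, the force, the opening and the grip force at its end, in the units of the state.
- state(): the state, without advancing time (a new reading comes with each control period).
- read_camera(name): name is "scene" or "top"; returns the picture (480x640x3 uint8, red, green, blue); there is no depth.
- calibration(name): a dict with "camera_matrix" (3x3 intrinsics, pixels), "T" (4x4, takes a point from camera to world coordinates). Camera axes: x right, y down, z forward; pixel columns grow to the right and rows downward; lengths in mm; the calibration is good to about 2 mm. A picture is of the moment at which its call begins. calibration takes no time and is no camera call.
- job_done(): hands the job in; it is judged then, once.
The state is a dict: "t": time; "joints": joint angles; "qvel": joint speeds; "tau": joint torques, N m; "eef_pos": TCP position; "tcp_rot": TCP orientation; "ft_force": force on the tool from outside, world axes, zero at the start; "moment": the same for the moment, N m; "opening": opening from 0.0 (shut) to 1.0 (fully open); "grip_force": force on a finger pad.
Only numpy, scipy, OpenCV 4.12 (cv2) and the standard library are available. Lean on these libraries where they do the work, as an engineer would, in place of code of your own. Each camera call takes 0.05 s, during which the arm holds its last target. There are 200 camera calls.

## Task

The slides are done in their staining dish and have to be ready to go into the next one when the timer runs out. First take the lid off the closed dish by its knob and lay it flat, knob up, inside the shallow steel tray; then draw the slide rack straight up out of its dish by the grip and carry it level over the bottles, touching nothing and leaving the bottles and the carton alone. Finish while holding it still over the dish you uncovered: centred over the mouth and in line with it, the rack's underside about 15 mm above the rim, never touching that dish - do not lower it in or let go.

Things in the scene. Friction and masses are not known exactly. Their poses are not given: they have to be found in the camera images.
- slide_rack: steel rack of ten glass slides, 84 (x) x 52 (y) x 115 (z) mm, about 0.22 kg. Origin: centre of its underside, z up. A bail carries a flat grey grip, a block 60 (x) x 12 (y) x 22 (z) mm centred 104 mm above the origin. Starts standing in the stain dish on its floor (4 mm above the dish's origin), x along the dish's x, 4 mm clearance all round.
- stain_dish: open white dish the rack stands in: rectangular, 106 (x) x 74 (y) mm over its turned-out rim, 60 mm high, inside 92 x 60 mm, floor 4 mm thick, 0.9 kg, loose. Origin: centre of its underside; x along the long side, z up. It may stand left or right of the robot.
- next_dish: the closed white dish, the same in every size as the stain dish, loose, standing on the other side. Origin: centre of its underside; x along the long side, z up.
- next_dish_mouth (a point): centre of the next dish's mouth in the plane of its rim, 60 mm above the dish's origin; axes as the dish's: x along the long side, z up.
- lid: white lid of the next dish, loose, 70 g: plate 106 (x) x 74 (y) mm, with a lip 86 x 54 x 6 mm below it that sits in the mouth with 3 mm clearance. Origin: centre of the lip's underside (at the start 54 mm above the next dish's origin); plate 6 to 10 mm above it, then the knob, an upright bar 40 (x) x 12 (y) mm, from 10 to 40 mm. z up.
- steel_tray: empty shallow stainless tray, 162 (x) x 132 (y) x 15 mm, in the middle, fixed. Origin: centre of its underside; floor 2 mm thick, flat inside 138 x 108 mm, rim 15 mm high; x along the long side.
- white_bottle: white screw-cap bottle, 71 mm across, 129 mm high, full, stands firm, standing between the tray and one of the dishes. Origin: centre of its underside. Do not touch.
- amber_bottle: amber bottle with blue cap, 60 mm across, 131 mm high, full, stands firm, standing between the tray and the other dish. Origin: centre of its underside. Do not touch.
- reagent_bottle: square white bottle with blue cap, 72 x 82 x 164 mm, full, stands firm, at the back left of the tray. Origin: centre of its underside. Do not touch.
- filter_carton: small white carton, 50 x 52 x 85 mm, loose, at the back right of the tray. Origin: centre of its underside. Do not touch.

How it is judged (in metres and radians):
On the way, in this order (a step that is already met when the one before it is completed fails the run):
1. the lid lies flat, knob up, inside the steel tray and is let go (horizontal distance between lid and steel_tray below 0.04 m and z of lid in the frame of steel_tray below 0.007 m and angle between lid's own z axis and vertical below 0.06 rad and contact force between lid and the fingers below 0.1 N and z of slide_rack in the frame of stain_dish below 0.02 m), for 0.2 s.
2. the rack is held clear above the dish it stood in (z of slide_rack in the frame of stain_dish above 0.065 m and contact force between slide_rack and the fingers above 0.5 N), for 0.1 s.
At the end, for the whole second after the job is handed in: Rack held still in the fingers over the uncovered dish, not touching it: underside 4 to 30 mm above the rim, centre within 8 mm of the mouth's along and across, in line within 0.1 rad (either way round), tilt under 0.1 rad; lid released flat in the steel tray, knob up, within 40 mm of its centre (horizontal distance between lid and steel_tray below 0.04 m and z of lid in the frame of steel_tray below 0.007 m and angle between lid's own z axis and vertical below 0.06 rad and contact force between lid and the fingers below 0.1 N and x of slide_rack in the frame of next_dish_mouth between -0.008 and 0.008 m and y of slide_rack in the frame of next_dish_mouth between -0.008 and 0.008 m and z of slide_rack in the frame of next_dish_mouth between 0.004 and 0.03 m and angle between the x axis of slide_rack and the x axis of next_dish, either way round below 0.1 rad and angle between slide_rack's own z axis and vertical below 0.1 rad and linear speed of slide_rack below 0.02 m/s and contact force between slide_rack and the fingers above 0.5 N and contact force between slide_rack and next_dish below 0.05 N); the arm keeps its last pose, push and grip.
It fails at once if the rack touches the dish it is to hang over (contact force between slide_rack and next_dish above 0.3 N).
It fails at once if the rack is tilted by more than 0.3 rad (angle between slide_rack's own z axis and vertical above 0.3 rad).
It fails at once if the carried rack touches a bottle, the carton, the tray or the lid (contact force between slide_rack and white_bottle above 0.3 N or contact force between slide_rack and amber_bottle above 0.3 N or contact force between slide_rack and reagent_bottle above 0.3 N or contact force between slide_rack and filter_carton above 0.3 N or contact force between slide_rack and steel_tray above 0.3 N or contact force between slide_rack and lid above 0.3 N).
It fails at once if a bottle is bumped (over 2 N) or the carton is shifted by more than 20 mm (contact force between any of white_bottle, amber_bottle, reagent_bottle and the fingers above 2 N or contact force between any of white_bottle, amber_bottle, reagent_bottle and the arm above 2 N or contact force between any of white_bottle, amber_bottle, reagent_bottle and lid above 2 N or distance of filter_carton from where it was at the start of the episode above 0.02 m).
It fails at once if a dish is shifted by more than 20 mm (distance of any of stain_dish, next_dish from where it was at the start of the episode above 0.02 m).
It also fails if it takes over 61 s, if anything falls off the work surface, if the arm or the gripper's body presses on something with over 40 N, if the wrist force passes 120 N, or if a joint passes its speed limit or range.

## Working session

There is one attempt and no reset: what is moved stays moved. The work goes in short steps, Python scripts to look and compute and a tool call to move; the robot and the scene stay as the last step left them, time stands still between calls to the robot, and variables do not carry over. Pictures are saved under pics/ and viewed, at most 10 in all, crops included, and the job is handed in when it is done.

Besides the shell and the picture viewer there is one more tool, called as a command line: name --argument value ..., lists and objects as JSON in quotes. arm_command: Moves the arm, as the interface text tells. Shifts and turns lie within -1 to 1; 1 stands for 250 mm of shift or 90 degrees of turn. Its arguments: {"type":"object","properties":{"delta_pos":{"type":"array"},"delta_rot":{"type":"array"},"claw":{"type":"array"}},"required":["delta_pos","delta_rot","claw"]}

```bash
mkdir -p pics
python3 - <<'E'
from cell import *
import cv2
for n in("scene","top"):
    cv2.imwrite(f"pics/{n}0.png",read_camera(n)[:,:,::-1]); c=calibration(n); print(c["camera_matrix"],c["T"].round(3))
print(state())
E
```

```text
[[538.72543885   0.         314.26434117]
 [  0.         538.72543885 237.59422523]
 [  0.           0.           1.        ]] [[ 5.09000e-01 -4.51000e-01  7.33000e-01 -4.13310e+02]
 [-8.60000e-01 -2.47000e-01  4.46000e-01 -5.51745e+02]
 [-2.00000e-02 -8.58000e-01 -5.13000e-01  7.14341e+02]
 [ 0.00000e+00  0.00000e+00  0.00000e+00  1.00000e+00]]
[[530.58783515   0.         325.57933562]
 [  0.         530.58783515 239.3758083 ]
 [  0.           0.           1.        ]] [[-1.100000e-02 -9.930000e-01  1.150000e-01  3.615520e+02]
 [-1.000000e+00  1.400000e-02  2.000000e-02 -7.735000e+00]
 [-2.100000e-02 -1.150000e-01 -9.930000e-01  1.162725e+03]
 [ 0.000000e+00  0.000000e+00  0.000000e+00  1.000000e+00]]
{'t': 0.1, 'joints': array([-1.23961143e+00,  4.91513661e-01,  1.55941508e+00, -2.57896451e-05,
        1.09168715e+00, -1.05623449e-01]), 'qvel': array([-0.00152906, -0.00267047, -0.00228833, -0.00030714, -0.00057126,
        0.00046092]), 'tau': array([ 2.72881371e-03, -6.13621187e+01, -2.58606684e+01,  6.93399506e-02,
        4.70374105e-02, -4.69106396e-05]), 'eef_pos': array([ 264.33411809, -566.10189498,  214.10209452]), 'tcp_rot': array([-3.14057270e+00, -8.51316418e-05,  4.36820202e-01]), 'ft_force': array([ 0.40522942,  0.00292178, -0.26979673]), 'moment': array([-0.01029022,  0.00236724,  0.05082959]), 'grip_force': 0.0, 'opening': 1.0015582001639067}
```

View pics/scene0.png

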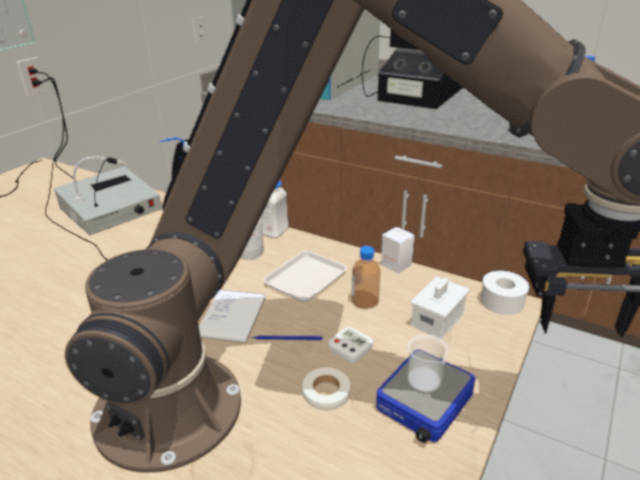

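View pics/top0.png

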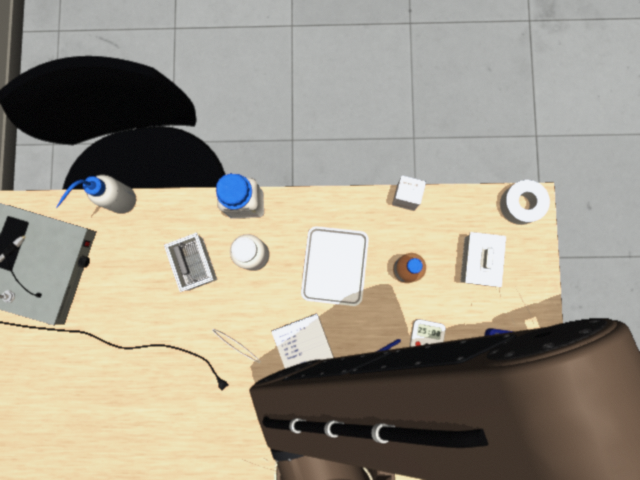

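The scene view shows the lidded dish on the right, near the amber bottle, with the tray at (305,275). The top view shows the stain dish and rack at (190,262), the lidded dish at (485,260), the tray at (335,265), the white bottle at (248,252) and the amber bottle at (411,267).

```bash
cat > h.py <<'E'
from cell import *
import cv2, numpy as np
def cast(n,px,z):
    c=calibration(n); px=np.atleast_2d(px).astype(float)
    d=np.c_[px,np.ones(len(px))]@np.linalg.inv(c["camera_matrix"]).T@c["T"][:3,:3].T
    o=c["T"][:3,3]; return o+d*((z-o[2])/d[:,2])[:,None]
def rect(mask,x0,y0,z,n="top"):
    k,_=cv2.findContours(mask,cv2.RETR_EXTERNAL,cv2.CHAIN_APPROX_NONE)
    k=max(k,key=cv2.contourArea).reshape(-1,2)+[x0,y0]
    w=cast(n,k,z)[:,:2].astype(np.float32); (c,s,a)=cv2.minAreaRect(w)
    if s[0]<s[1]: s=s[::-1]; a+=90
    a=(a+90)%180-90
    return np.round(c,1),np.round(s,1),round(a,2)
E
cat > m.py <<'E'
from h import *
im=cv2.imread("pics/top0.png"); hsv=cv2.cvtColor(im,cv2.COLOR_BGR2HSV)
def m(x0,y0,x1,y1,smax):
    h=hsv[y0:y1,x0:x1]; return cv2.morphologyEx((h[:,:,1]<smax).astype(np.uint8)*255,cv2.MORPH_CLOSE,np.ones((5,5)))
for nm,b,z in (("lid",(450,220,522,300),64),("stain",(155,225,222,300),60),("tray",(290,215,382,315),15),("wb",(225,228,275,280),60)):
    print(nm,*[rect(m(*b,s),b[0],b[1],z) for s in (35,50,65)])
for nm,p,z in(("amber cap",(415,266),131),("white cap",(248,249),129),("carton",(411,187),85),("reag cap",(235,190),164)): print(nm,cast("top",p,z).round())
a=cv2.resize(im[215:310,150:225],None,fx=5,fy=5,interpolation=cv2.INTER_CUBIC)
b=cv2.resize(im[215:310,450:525],None,fx=5,fy=5,interpolation=cv2.INTER_CUBIC)
cv2.imwrite("pics/c0.png",np.hstack([a,b]))
E
python3 m.py
```

```text
lid (array([ 444.7, -311.6]), array([107.7,  83.1]), -7.76) (array([ 444.8, -311.3]), array([109.1,  84.8]), -8.06) (array([ 443.5, -315.8]), array([167.1, 146.8]), -2.19)
stain (array([447.2, 300.3]), array([109. ,  80.5]), 20.18) (array([447.9, 300.1]), array([111.2,  83.4]), 20.45) (array([446.5, 303.5]), array([158.3, 139.9]), 0.66)
tray (array([438. ,  -3.5]), array([164.4, 133.3]), -7.14) (array([437.7,  -3.3]), array([167. , 136.1]), -7.01) (array([440.9,  -5.4]), array([215. , 199.2]), -0.85)
wb (array([466.5, 175. ]), array([76.1, 69.4]), 89.27) (array([464.5, 176. ]), array([81. , 70.7]), 44.65) (array([462.5, 174.2]), array([108.5, 103.4]), -0.01)
amber cap [[ 427. -160.  131.]]
white cap [[465. 165. 129.]]
carton [[ 593. -164.   85.]]
reag cap [[576. 185. 164.]]
```

View pics/c0.png

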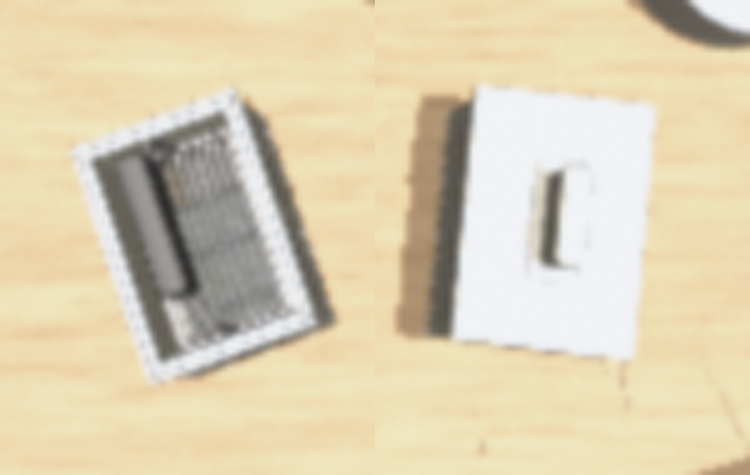

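The crop shows the stain dish rim with corners near (72,145), (235,90), (322,322) and (152,382), and the grey grip centred at (155,224). The lid's corners are near (480,85), (653,103), (633,358) and (453,338), and its knob top is at (576,217).

```bash
cat > m2.py <<'E'
from h import *
im=cv2.imread("pics/top0.png"); hsv=cv2.cvtColor(im,cv2.COLOR_BGR2HSV)
def px(p,x0): p=np.array(p,float); return (p+.5)/5-.5+[x0,215]
L=px([(105,85),(278,103),(258,358),(78,338)],450); S=px([(72,145),(235,90),(330,322),(152,382)],150)
for nm,p,z in(("lid",L,64),("stain",S,60)):
    w=cast("top",p,z)[:,:2]; print(nm,w.round(1).tolist(),w.mean(0).round(1),cv2.minAreaRect(w.astype(np.float32)))
print("knob",cast("top",px([(201,217)],450),94).round(1)); 
g=cast("top",px([(155,224),(133,153),(177,294)],150),119); d=g[1]-g[2]; print("grip",g[0].round(1),np.degrees(np.arctan2(d[1],d[0])))
for nm,b,z in (("lid",(450,220,522,300),64),("stain",(155,225,222,300),60)):
    h=hsv[b[1]:b[3],b[0]:b[2]]
    for v in(180,200,220):
        k=((h[:,:,1]<30)&(h[:,:,2]>v)).astype(np.uint8)*255
        print(nm,v,rect(k,b[0],b[1],z))
sc=cv2.imread("pics/scene0.png")
cv2.imwrite("pics/c1.png",cv2.resize(sc[265:345,395:485],None,fx=6,fy=6,interpolation=cv2.INTER_CUBIC))
E
python3 m2.py
```

```text
lid [[501.4, -287.2], [492.8, -358.1], [387.7, -344.7], [396.7, -271.7]] [ 444.7 -315.4] ((444.79290771484375, -314.9112854003906), (73.60809326171875, 106.25855255126953), 82.72974395751953)
stain [[485.5, 354.4], [507.9, 285.9], [409.8, 244.4], [385.8, 318.5]] [447.2 300.8] ((447.63116455078125, 299.4338073730469), (108.49923706054688, 77.87924194335938), 19.800081253051758)
knob [[ 443.6 -315.6   94. ]]
grip [446.9 301.2 119. ] 18.3688370513391
lid 180 (array([ 444.4, -315.2]), array([106. ,  74.3]), -7.87)
lid 200 (array([ 444.3, -315.3]), array([106.1,  73.9]), -7.97)
lid 220 (array([ 444.2, -315.6]), array([106. ,  73.6]), -7.7)
stain 180 (array([446.6, 303.1]), array([106.5,  73.9]), 19.68)
stain 200 (array([446.7, 303.4]), array([106.1,  73.3]), 19.6)
stain 220 (array([446.7, 303.8]), array([106. ,  72.9]), 19.9)
```

View pics/c1.png

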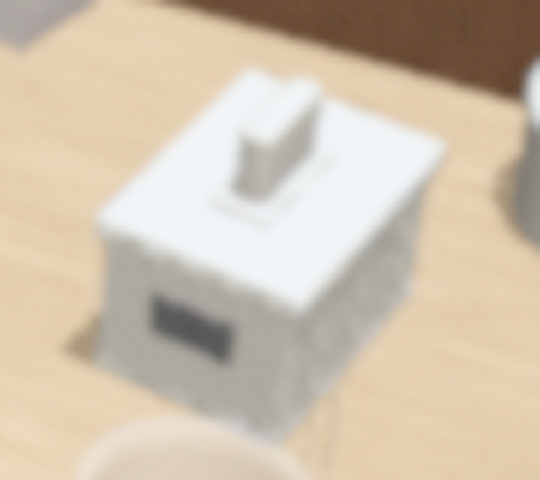

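The scene crop agrees: the lid is seated and the knob bar runs along the dish's long axis. First I'll move above the lid.

arm_command --delta_pos '[[0.06,0.08,0],[0.16,0.22,0],[0.26,0.36,0],[0.36,0.5,0],[0.45,0.63,0]]' --delta_rot '[[0,0,-0.04],[0,0,-0.1],[0,0,-0.16],[0,0,-0.2],[0,0,-0.24]]' --claw '[0,0,0,0,0]'

```text
t: 0.52
eef_pos: [376.4, -408.7, 214.4]
tcp_rot: [-3.141, 0.0, 0.056]
ft_force: [0.6, -1.3, 0.1]
opening: 1.0
grip_force: 0.0
```

arm_command --delta_pos '[[0.09,0.13,-0.04],[0.17,0.24,-0.1],[0.23,0.32,-0.18],[0.26,0.366,-0.26],[0.269,0.373,-0.32]]' --delta_rot '[[0,0,-0.04],[0,0,-0.08],[0,0,-0.11],[0,0,-0.125],[0,0,-0.125]]' --claw '[0,0,0,0,0]'

```text
t: 0.93
eef_pos: [443.9, -314.5, 133.2]
tcp_rot: [-3.141, 0.001, -0.136]
ft_force: [-0.7, -0.2, -0.3]
opening: 0.998
grip_force: 0.0
```

arm_command --delta_pos '[[0,0,0],[0,0,0],[0,0,0],[0,0,0],[0,0,0]]' --delta_rot '[[0,0,0],[0,0,0],[0,0,0],[0,0,0],[0,0,0]]' --claw '[0,0,0,0,0]'

```text
t: 1.35
eef_pos: [443.0, -317.8, 135.6]
tcp_rot: [3.141, -0.001, -0.137]
ft_force: [-0.8, 0.6, 0.5]
opening: 1.002
grip_force: 0.0
```

Run:
```python
from h import *
cv2.imwrite("pics/t1.png",read_camera("top")[:,:,::-1]);print(state()["eef_pos"])
cv2.imwrite("pics/s1.png",read_camera("scene")[:,:,::-1]);print(state()["eef_pos"],state()["qvel"].round(4))
```

```text
[ 443.00952324 -317.72839981  135.44546652]
[ 443.00737122 -317.61774439  135.2782773 ] [ 0.0039  0.0029  0.0035  0.0018 -0.0015 -0.0006]
```

arm_command --delta_pos '[[0,0.004,-0.06],[0,0.006,-0.13],[0.002,0.006,-0.2],[0.002,0.006,-0.25],[0.002,0.006,-0.266]]' --delta_rot '[[0,0,0],[0,0,0],[0,0,0],[0,0,0],[0,0,0]]' --claw '[0,0,0,0,0]'

```text
t: 1.87
eef_pos: [443.0, -315.4, 66.8]
tcp_rot: [-3.141, 0.002, -0.137]
ft_force: [-0.5, 0.5, -0.5]
opening: 1.002
grip_force: 0.0
```

arm_command --delta_pos '[[0,0,0],[0,0,0],[0,0,0],[0,0,0],[0,0,0]]' --delta_rot '[[0,0,0],[0,0,0],[0,0,0],[0,0,0],[0,0,0]]' --claw '[0.3,0.5,0.6,0.7,0.75]'

```text
t: 2.28
eef_pos: [443.8, -315.8, 68.9]
tcp_rot: [3.141, -0.001, -0.136]
ft_force: [0.3, 0.1, -0.1]
opening: 0.701
grip_force: 0.0
```

arm_command --delta_pos '[[0,0,0],[0,0,0],[0,0,0],[0,0,0],[0,0,0]]' --delta_rot '[[0,0,0],[0,0,0],[0,0,0],[0,0,0],[0,0,0]]' --claw '[0.8,0.85,0.9,1,1]'

```text
t: 2.7
eef_pos: [443.6, -315.6, 68.2]
tcp_rot: [3.142, 0.0, -0.137]
ft_force: [-0.1, 0.6, -0.1]
opening: 0.356
grip_force: 0.0
```

arm_command --delta_pos '[[0,0,0],[0,0,0],[0,0,0],[0,0,0],[0,0,0]]' --delta_rot '[[0,0,0],[0,0,0],[0,0,0],[0,0,0],[0,0,0]]' --claw '[1,1,1,1,1]'

```text
t: 3.12
eef_pos: [443.6, -315.6, 68.2]
tcp_rot: [3.142, 0.0, -0.137]
ft_force: [0.1, -0.5, 0.0]
opening: 0.125
grip_force: 30.0
```

arm_command --delta_pos '[[0,0,0],[0,0,0],[0,0,0],[0,0,0],[0,0,0]]' --delta_rot '[[0,0,0],[0,0,0],[0,0,0],[0,0,0],[0,0,0]]' --claw '[1,1,1,1,1]'

```text
t: 3.53
eef_pos: [443.6, -315.6, 68.1]
tcp_rot: [3.142, 0.0, -0.137]
ft_force: [-0.3, 0.1, -0.9]
opening: 0.125
grip_force: 30.0
```

Gripped; opening 0.125 is about 12 mm, which matches the knob. Next I'll lift it straight up.

arm_command --delta_pos '[[0,0,0.03],[0,0,0.1],[0,0,0.2],[0,0,0.32],[0,0,0.44]]' --delta_rot '[[0,0,0],[0,0,0],[0,0,0],[0,0,0],[0,0,0]]' --claw '[1,1,1,1,1]'

```text
t: 3.95
eef_pos: [443.3, -315.3, 179.7]
tcp_rot: [-3.141, 0.001, -0.137]
ft_force: [0.9, 0.2, -1.2]
opening: 0.124
grip_force: 30.0
```

arm_command --delta_pos '[[0,0.02,0.04],[0,0.08,0.06],[0,0.18,0.06],[0,0.3,0.06],[0,0.42,0.06]]' --delta_rot '[[0,0,0],[0,0,0],[0,0,0],[0,0,0],[0,0,0]]' --claw '[1,1,1,1,1]'

```text
t: 4.37
eef_pos: [442.5, -208.4, 192.1]
tcp_rot: [-3.141, 0.002, -0.137]
ft_force: [-0.0, 0.4, -0.4]
opening: 0.124
grip_force: 30.0
```

arm_command --delta_pos '[[0,0.14,0],[0,0.28,0],[-0.01,0.42,0],[-0.02,0.56,0],[-0.024,0.7,0]]' --delta_rot '[[0,0,0],[0,0,0],[0,0,0],[0,0,0.004],[0,0,0.008]]' --claw '[1,1,1,1,1]'

```text
t: 4.78
eef_pos: [435.8, -33.1, 192.2]
tcp_rot: [-3.141, 0.002, -0.124]
ft_force: [0.1, -0.6, -0.7]
opening: 0.123
grip_force: 30.0
```

arm_command --delta_pos '[[0,0.08,0],[0,0.115,-0.02],[0,0.122,-0.08],[0,0.122,-0.18],[0,0.122,-0.3]]' --delta_rot '[[0,0,0],[0,0,0],[0,0,0],[0,0,0],[0,0,0]]' --claw '[1,1,1,1,1]'

```text
t: 5.2
eef_pos: [437.4, -4.7, 117.5]
tcp_rot: [3.141, -0.002, -0.123]
ft_force: [0.9, -0.3, -0.9]
opening: 0.123
grip_force: 30.0
```

arm_command --delta_pos '[[0,0,-0.1],[0,0,-0.2],[0,0,-0.28],[0,0,-0.34],[0,0,-0.37]]' --delta_rot '[[0,0,0],[0,0,0],[0,0,0],[0,0,0],[0,0,0]]' --claw '[1,1,1,1,1]'

```text
t: 5.62
eef_pos: [435.9, -5.0, 23.3]
tcp_rot: [-3.142, 0.004, -0.124]
ft_force: [0.2, -0.2, -0.3]
opening: 0.122
grip_force: 30.0
```

arm_command --delta_pos '[[0,0,-0.01],[0,0,-0.02],[0,0,-0.028],[0,0,-0.032],[0,0,-0.032]]' --delta_rot '[[0,0,0],[0,0,0],[0,0,0],[0,0,0],[0,0,0]]' --claw '[1,1,1,1,1]'

```text
t: 6.03
eef_pos: [437.8, -5.2, 18.1]
tcp_rot: [3.141, -0.001, -0.124]
ft_force: [-0.0, 0.4, -0.4]
opening: 0.124
grip_force: 30.0
```

arm_command --delta_pos '[[0,0,-0.003],[0,0,-0.005],[0,0,-0.005],[0,0,-0.005],[0,0,-0.005]]' --delta_rot '[[0,0,0],[0,0,0],[0,0,0],[0,0,0],[0,0,0]]' --claw '[1,1,1,0.9,0.8]'

```text
t: 6.45
eef_pos: [437.6, -5.1, 16.5]
tcp_rot: [3.141, -0.0, -0.124]
ft_force: [0.8, -0.5, 0.2]
opening: 0.156
grip_force: 0.0
```

arm_command --delta_pos '[[0,0,0],[0,0,0],[0,0,0],[0,0,0],[0,0,0]]' --delta_rot '[[0,0,0],[0,0,0],[0,0,0],[0,0,0],[0,0,0]]' --claw '[0.6,0.4,0.3,0.3,0.3]'

```text
t: 6.87
eef_pos: [437.6, -5.1, 16.4]
tcp_rot: [3.142, 0.0, -0.124]
ft_force: [-0.5, 0.4, 0.1]
opening: 0.491
grip_force: 0.0
```

arm_command --delta_pos '[[0,0,0.02],[0,0,0.1],[0,0,0.24],[0,0,0.4],[0,0,0.56]]' --delta_rot '[[0,0,0],[0,0,0],[0,0,0],[0,0,0],[0,0,0]]' --claw '[0.3,0.3,0.3,0,0]'

```text
t: 7.28
eef_pos: [436.9, -5.0, 158.2]
tcp_rot: [3.142, 0.001, -0.124]
ft_force: [1.1, 0.1, 0.9]
opening: 0.784
grip_force: 0.0
```

arm_command --delta_pos '[[0,0.05,0.1],[0,0.17,0.18],[0,0.31,0.22],[0.01,0.45,0.22],[0.02,0.59,0.22]]' --delta_rot '[[0,0,0.04],[0,0,0.08],[0,0,0.12],[0,0,0.16],[0,0,0.2]]' --claw '[0,0,0,0,0]'

```text
t: 7.7
eef_pos: [442.4, 143.8, 212.8]
tcp_rot: [3.141, -0.002, 0.193]
ft_force: [1.2, -0.7, 0.7]
opening: 0.998
grip_force: 0.0
```

Run:
```python
from h import *
im=np.ascontiguousarray(read_camera("top")[:,:,::-1]); cv2.imwrite("pics/t2.png",im)
sc=np.ascontiguousarray(read_camera("scene")[:,:,::-1]); cv2.imwrite("pics/s2.png",sc)
hsv=cv2.cvtColor(im,cv2.COLOR_BGR2HSV)
b=(450,220,522,300); h=hsv[b[1]:b[3],b[0]:b[2]]
for v in(180,200,220): print(rect(((h[:,:,1]<30)&(h[:,:,2]>v)).astype(np.uint8)*255,b[0],b[1],60))
cv2.imwrite("pics/c2.png",np.vstack([cv2.resize(im[210:320,280:530],(750,330)),cv2.resize(sc[240:345,250:490],(600,262))[:, :600] if 0 else cv2.resize(sc[240:330,240:490],(750,270))]))
```

```text
(array([ 444.5, -315.6]), array([106.1,  74.3]), -7.78)
(array([ 444.5, -315.7]), array([106.,  74.]), -7.86)
(array([ 444.5, -315.9]), array([106.1,  73.7]), -7.78)
```

View pics/c2.png

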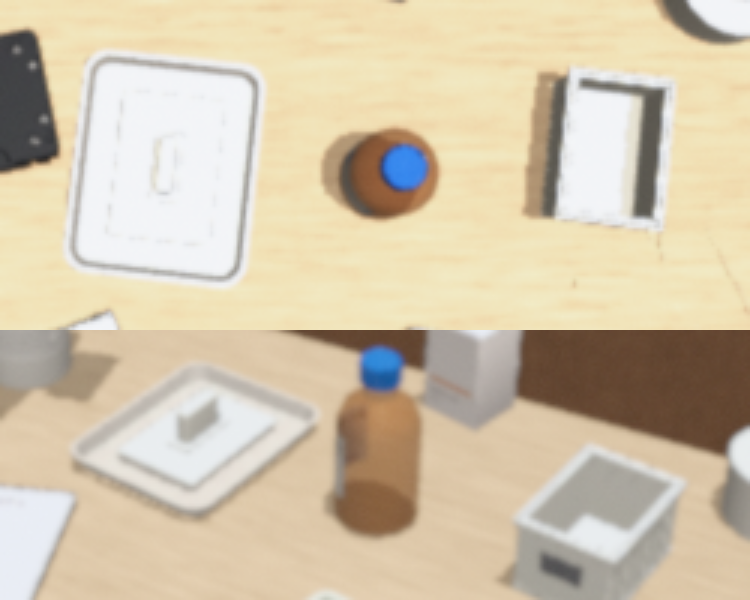

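The lid lies flat, knob up and centred in the tray at crop (165,165). The uncovered dish is at (615,148), open and not shifted. On to the rack.

arm_command --delta_pos '[[0.003,0.14,0],[0.008,0.3,0],[0.012,0.46,0],[0.016,0.58,0],[0.016,0.636,0]]' --delta_rot '[[0,0,0.02],[0,0,0.05],[0,0,0.08],[0,0,0.094],[0,0,0.094]]' --claw '[0,0,0,0,0]'

```text
t: 8.22
eef_pos: [446.4, 303.7, 211.5]
tcp_rot: [-3.141, -0.0, 0.34]
ft_force: [0.5, 0.0, 0.1]
opening: 0.998
grip_force: 0.0
```

arm_command --delta_pos '[[0,0,0],[0,0,-0.02],[0,0,-0.08],[0,0,-0.16],[0,0,-0.2]]' --delta_rot '[[0,0,0],[0,0,0],[0,0,0],[0,0,0],[0,0,0]]' --claw '[0,0,0,0,0]'

```text
t: 8.63
eef_pos: [446.1, 299.2, 159.7]
tcp_rot: [3.141, 0.002, 0.336]
ft_force: [-0.2, 0.1, -0.5]
opening: 0.997
grip_force: 0.0
```

arm_command --delta_pos '[[0,0,0],[0,0,0],[0,0,0],[0,0,0],[0,0,0]]' --delta_rot '[[0,0,0],[0,0,0],[0,0,0],[0,0,0],[0,0,0]]' --claw '[0,0,0,0,0]'

```text
t: 9.05
eef_pos: [446.9, 301.4, 162.2]
tcp_rot: [-3.142, -0.001, 0.338]
ft_force: [0.1, 0.6, 0.2]
opening: 0.994
grip_force: 0.0
```

Run:
```python
from h import *
im=cv2.imread("pics/t2.png"); im0=cv2.imread("pics/top0.png")
cv2.imwrite("pics/c3.png",cv2.resize(im0[235:295,160:220],None,fx=9,fy=9,interpolation=cv2.INTER_CUBIC))
print(state()["eef_pos"],state()["tcp_rot"])
```

```text
[446.89967162 301.39373453 162.18889561] [-3.14150553e+00 -1.31024645e-03  3.37681600e-01]
```

View pics/c3.png

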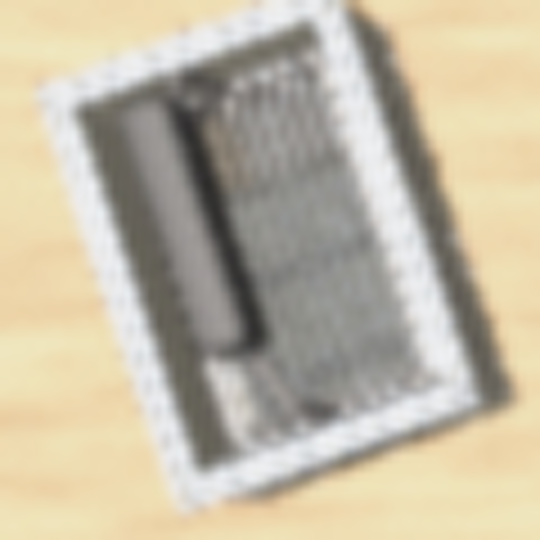

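The grip top is centred at about (180,260) in the full picture, so (447,302) in the world. The tool is lined up with it, so I'll go down and grip.

arm_command --delta_pos '[[0,0,-0.06],[0,0,-0.13],[0,0,-0.2],[0,0,-0.26],[0,0,-0.286]]' --delta_rot '[[0,0,0],[0,0,0],[0,0,0],[0,0,0],[0,0,0]]' --claw '[0,0,0,0,0]'

```text
t: 9.47
eef_pos: [446.1, 301.2, 88.7]
tcp_rot: [3.141, 0.001, 0.338]
ft_force: [-0.2, 0.1, -0.6]
opening: 1.002
grip_force: 0.0
```

arm_command --delta_pos '[[0,0,0],[0,0,0],[0,0,0],[0,0,0],[0,0,0]]' --delta_rot '[[0,0,0],[0,0,0],[0,0,0],[0,0,0],[0,0,0]]' --claw '[0.3,0.5,0.6,0.7,0.75]'

```text
t: 9.88
eef_pos: [446.9, 301.5, 90.7]
tcp_rot: [-3.142, -0.001, 0.338]
ft_force: [-0.1, 0.4, 0.1]
opening: 0.702
grip_force: 0.0
```

arm_command --delta_pos '[[0,0,0],[0,0,0],[0,0,0],[0,0,0],[0,0,0]]' --delta_rot '[[0,0,0],[0,0,0],[0,0,0],[0,0,0],[0,0,0]]' --claw '[0.8,0.82,0.84,0.86,0.88]'

```text
t: 10.3
eef_pos: [446.6, 301.4, 89.9]
tcp_rot: [3.141, 0.0, 0.338]
ft_force: [0.6, -0.8, 0.0]
opening: 0.355
grip_force: 0.0
```

arm_command --delta_pos '[[0,0,0],[0,0,0],[0,0,0],[0,0,0],[0,0,0]]' --delta_rot '[[0,0,0],[0,0,0],[0,0,0],[0,0,0],[0,0,0]]' --claw '[0.9,0.95,1,1,1]'

```text
t: 10.72
eef_pos: [446.5, 301.3, 89.8]
tcp_rot: [3.141, 0.0, 0.338]
ft_force: [-0.1, 0.0, -1.6]
opening: 0.122
grip_force: 30.0
```

arm_command --delta_pos '[[0,0,0],[0,0,0],[0,0,0],[0,0,0],[0,0,0]]' --delta_rot '[[0,0,0],[0,0,0],[0,0,0],[0,0,0],[0,0,0]]' --claw '[1,1,1,1,1]'

```text
t: 11.13
eef_pos: [446.6, 301.3, 89.9]
tcp_rot: [3.141, 0.0, 0.338]
ft_force: [0.0, -0.2, -2.2]
opening: 0.123
grip_force: 30.0
```

arm_command --delta_pos '[[0,0,0.01],[0,0,0.03],[0,0,0.06],[0,0,0.1],[0,0,0.14]]' --delta_rot '[[0,0,0],[0,0,0],[0,0,0],[0,0,0],[0,0,0]]' --claw '[1,1,1,1,1]'

```text
t: 11.55
eef_pos: [446.6, 301.4, 126.1]
tcp_rot: [3.142, -0.0, 0.338]
ft_force: [0.1, 0.1, -2.0]
opening: 0.125
grip_force: 30.0
```

arm_command --delta_pos '[[0,0,0.06],[0,0,0.14],[0,0,0.22],[0,0,0.3],[0,0,0.38]]' --delta_rot '[[0,0,0],[0,0,0],[0,0,0],[0,0,0],[0,0,0]]' --claw '[1,1,1,1,1]'

```text
t: 11.97
eef_pos: [446.4, 301.3, 222.1]
tcp_rot: [-3.142, -0.001, 0.338]
ft_force: [-0.5, 0.0, -1.8]
opening: 0.122
grip_force: 30.0
```

arm_command --delta_pos '[[0,0,0.06],[0,0,0.11],[0,0,0.15],[0,0,0.17],[0,0,0.17]]' --delta_rot '[[0,0,0],[0,0,0],[0,0,0],[0,0,0],[0,0,0]]' --claw '[1,1,1,1,1]'

```text
t: 12.38
eef_pos: [446.8, 301.5, 263.8]
tcp_rot: [-3.141, -0.002, 0.338]
ft_force: [0.1, 0.4, -2.2]
opening: 0.127
grip_force: 30.0
```

Run:
```python
from h import *
im=np.ascontiguousarray(read_camera("top")[:,:,::-1]); cv2.imwrite("pics/t3.png",im)
sc=np.ascontiguousarray(read_camera("scene")[:,:,::-1]); cv2.imwrite("pics/s3.png",sc)
s=state();print(s["t"],s["eef_pos"],s["tcp_rot"],s["ft_force"],s["moment"])
```

```text
12.4833 [446.36862143 301.23487659 262.10057151] [3.14142222e+00 5.09246358e-04 3.37820217e-01] [-0.79749156 -0.75876388 -3.19905078] [0.03847999 0.01860407 0.00319172]
```

View pics/s3.png

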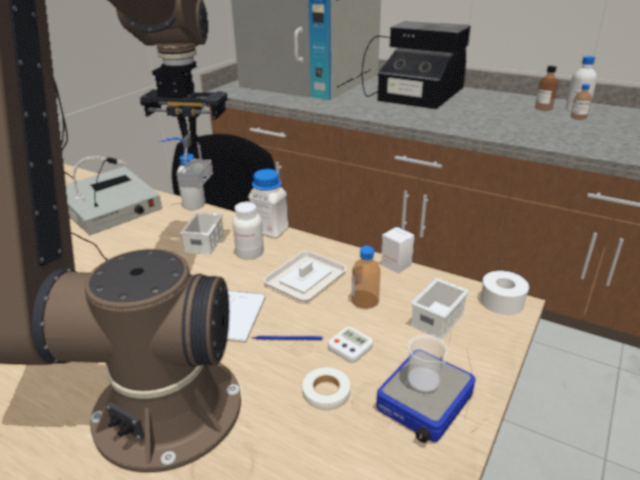

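The rack hangs level at (195,172), well clear of its dish. I'll carry it across.

arm_command --delta_pos '[[0,-0.02,0],[0,-0.07,0],[0,-0.15,0],[0,-0.25,0],[0,-0.36,0]]' --delta_rot '[[0,0,0],[0,0,-0.01],[0,0,-0.02],[0,0,-0.03],[0,0,-0.04]]' --claw '[1,1,1,1,1]'

```text
t: 12.9
eef_pos: [446.1, 209.9, 261.8]
tcp_rot: [3.141, 0.001, 0.274]
ft_force: [0.2, -0.4, -2.1]
opening: 0.123
grip_force: 30.0
```

arm_command --delta_pos '[[0,-0.12,0],[0,-0.24,0],[0,-0.36,0],[0,-0.48,0],[0,-0.6,0]]' --delta_rot '[[0,0,-0.016],[0,0,-0.032],[0,0,-0.048],[0,0,-0.064],[0,0,-0.08]]' --claw '[1,1,1,1,1]'

```text
t: 13.32
eef_pos: [445.7, 59.2, 262.0]
tcp_rot: [3.141, 0.001, 0.147]
ft_force: [0.6, 0.2, -2.5]
opening: 0.124
grip_force: 30.0
```

arm_command --delta_pos '[[0,-0.12,0],[0,-0.24,0],[0,-0.36,0],[0,-0.48,0],[0,-0.6,0]]' --delta_rot '[[0,0,-0.016],[0,0,-0.032],[0,0,-0.048],[0,0,-0.064],[0,0,-0.08]]' --claw '[1,1,1,1,1]'

```text
t: 13.73
eef_pos: [445.5, -90.7, 262.1]
tcp_rot: [-3.142, 0.001, 0.021]
ft_force: [0.6, -0.4, -2.4]
opening: 0.124
grip_force: 30.0
```

arm_command --delta_pos '[[0,-0.12,0],[0,-0.24,0],[0,-0.36,0],[0,-0.48,0],[0,-0.6,0]]' --delta_rot '[[0,0,-0.016],[0,0,-0.032],[0,0,-0.048],[0,0,-0.064],[0,0,-0.08]]' --claw '[1,1,1,1,1]'

```text
t: 14.15
eef_pos: [445.4, -240.6, 262.0]
tcp_rot: [-3.141, 0.001, -0.105]
ft_force: [0.1, 1.1, -1.6]
opening: 0.125
grip_force: 30.0
```

arm_command --delta_pos '[[-0.004,-0.1,0],[-0.008,-0.19,0],[-0.012,-0.26,0],[-0.012,-0.3,0],[-0.012,-0.31,0]]' --delta_rot '[[0,0,-0.01],[0,0,-0.02],[0,0,-0.022],[0,0,-0.022],[0,0,-0.022]]' --claw '[1,1,1,1,1]'

```text
t: 14.57
eef_pos: [442.7, -317.6, 261.8]
tcp_rot: [-3.141, 0.001, -0.139]
ft_force: [1.0, 0.4, -1.7]
opening: 0.123
grip_force: 30.0
```

arm_command --delta_pos '[[0,0,0],[0,0,0],[0,0,0],[0,0,0],[0,0,0]]' --delta_rot '[[0,0,0],[0,0,0],[0,0,0],[0,0,0],[0,0,0]]' --claw '[1,1,1,1,1]'

```text
t: 14.98
eef_pos: [443.7, -315.5, 262.6]
tcp_rot: [3.141, -0.0, -0.136]
ft_force: [-0.9, 0.1, -2.5]
opening: 0.128
grip_force: 30.0
```

arm_command --delta_pos '[[0,0,-0.03],[0,0,-0.1],[0,0,-0.2],[0,0,-0.28],[0,0,-0.34]]' --delta_rot '[[0,0,0],[0,0,0],[0,0,0],[0,0,0],[0,0,0]]' --claw '[1,1,1,1,1]'

```text
t: 15.4
eef_pos: [443.1, -315.5, 175.3]
tcp_rot: [-3.141, 0.001, -0.136]
ft_force: [-0.3, -0.4, -1.6]
opening: 0.123
grip_force: 30.0
```

arm_command --delta_pos '[[0,0,0],[0,0,0],[0,0,0],[0,0,0],[0,0,0]]' --delta_rot '[[0,0,0],[0,0,0],[0,0,0],[0,0,0],[0,0,0]]' --claw '[1,1,1,1,1]'

```text
t: 15.82
eef_pos: [443.9, -316.4, 178.4]
tcp_rot: [3.141, -0.001, -0.136]
ft_force: [1.6, 0.3, -2.0]
opening: 0.121
grip_force: 30.0
```

Run:
```python
from h import *
im=np.ascontiguousarray(read_camera("top")[:,:,::-1]); cv2.imwrite("pics/t4.png",im)
sc=np.ascontiguousarray(read_camera("scene")[:,:,::-1]); cv2.imwrite("pics/s4.png",sc)
s=state();print(s["t"],s["eef_pos"],s["tcp_rot"],s["ft_force"])
a=cv2.resize(im[220:300,450:520],None,fx=5,fy=5,interpolation=cv2.INTER_CUBIC)
b=cv2.resize(sc[220:340,400:480],None,fx=5,fy=5,interpolation=cv2.INTER_CUBIC)
a=cv2.copyMakeBorder(a,0,b.shape[0]-a.shape[0],0,0,cv2.BORDER_CONSTANT)
cv2.imwrite("pics/c4.png",np.hstack([a,b]))
```

```text
15.9167 [ 443.74767693 -316.25696002  178.07028417] [ 3.14081925e+00 -9.41918859e-04 -1.36472249e-01] [-1.68774567e-03 -4.10426496e-03 -2.69017019e+00]
```

View pics/c4.png

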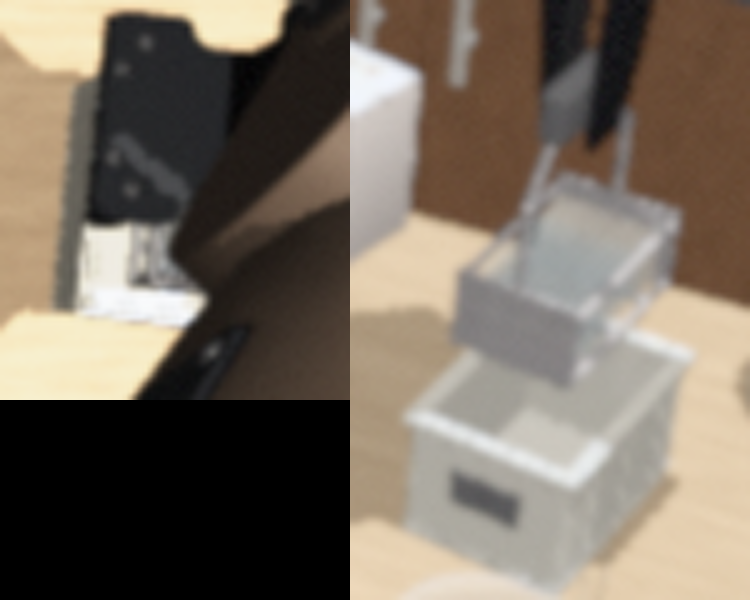

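The scene crop shows the rack hanging level and in line over the open mouth. The bottom front corners of the rack are at about (455,340) and (572,387), and the dish rim's front corners are at (406,418) and (575,488).

Run:
```python
from h import *
def px(p): return (np.array(p,float)+.5-[350,0])/5-.5+[400,220]
c=np.array([444.5,-315.7]); a=np.radians(-7.8); R=np.array([[np.cos(a),np.sin(a)],[-np.sin(a),np.cos(a)]])
for nm,p,z in(("rim",[(406,418),(575,488),(694,355)],60),("rack",[(455,340),(572,387)],92),("tops",[(458,268),(580,308)],92+42)):
    print(nm,((cast("scene",px(p),z)[:,:2]-c)@R.T).round(1).tolist())
# grip ends: predicted pixels of grip if centred on tool
C=calibration("scene"); M=np.linalg.inv(C["T"])
for x in(-42,42):
  for y in(-26,26):
    w=R.T@[x,y]+c; q=C["camera_matrix"]@(M@[*w,92,1])[:3]; q=q[:2]/q[2]; print(x,y,((q-[400,220]+.5)*5-.5+[350,0]).round())
```

```text
rim [[-52.3, 32.6], [-51.6, -39.3], [53.0, -39.1]]
rack [[-35.6, 23.2], [-35.7, -26.4]]
tops [[-47.4, 19.3], [-43.6, -28.8]]
-42 -26 [563. 395.]
-42 26 [440. 345.]
42 -26 [661. 291.]
42 26 [542. 247.]
```

Run:
```python
from h import *
im=cv2.imread("pics/t4.png"); sc=cv2.imread("pics/s4.png")
a=cv2.resize(im[255:291,462:496],None,fx=12,fy=12,interpolation=cv2.INTER_CUBIC)
b=cv2.resize(sc[222:302,418:452][:36],None,fx=12,fy=12,interpolation=cv2.INTER_CUBIC)
cv2.imwrite("pics/c5.png",np.hstack([np.clip(a*1.0,0,255),b]).astype(np.uint8))
c=np.array([444.5,-315.7]); t=np.array([443.75,-316.3]); al=np.radians(-7.8); R=np.array([[np.cos(al),np.sin(al)],[-np.sin(al),np.cos(al)]])
def pj(n,l,z,o,x0,y0):
    C=calibration(n); w=R.T@l+o; q=C["camera_matrix"]@(np.linalg.inv(C["T"])@[*w,z,1])[:3]; return ((q[:2]/q[2]-[x0,y0]+.5)*12-.5).round()
for l in((-42,26),(-42,0)):
  for z in(92,134): print("rack",l,z,pj("top",l,z,t,462,255))
for l in((-53,37),(-46,30),(-46,0)): print("dish",l,pj("top",l,60,c,462,255))
for l in((-30,6),(-30,-6)):
  for z in(185,207): print("grip",l,z,pj("scene",l,z,t,418,222)+[408,0])
```

```text
rack (-42, 26) 92 [161. 272.]
rack (-42, 26) 134 [229. 260.]
rack (-42, 0) 92 [317. 291.]
rack (-42, 0) 134 [391. 280.]
dish (-53, 37) [ 39. 331.]
dish (-46, 30) [ 84. 296.]
dish (-46, 0) [259. 317.]
grip (-30, 6) 185 [614. 326.]
grip (-30, 6) 207 [628. 203.]
grip (-30, -6) 185 [686. 351.]
grip (-30, -6) 207 [700. 227.]
```

View pics/c5.png

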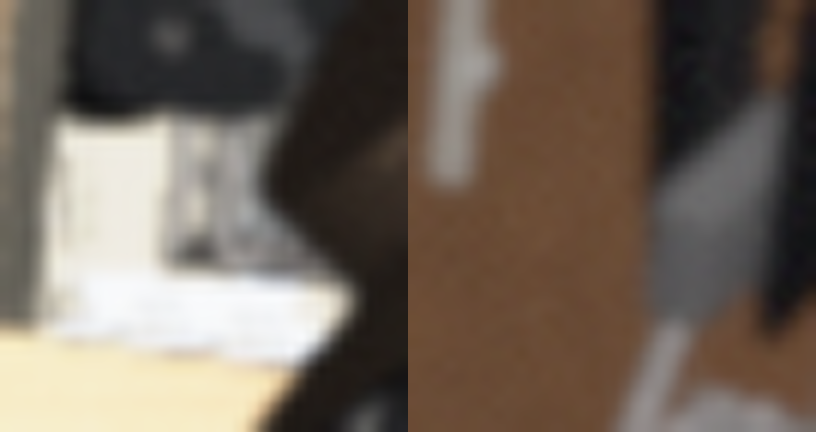

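In the top crop the rack's near corner is at (165,268) against (161,272) predicted, so it sits centred to within about 1–2 mm and slightly low in y. I'll nudge +y by 2 mm and come down to the final height.

arm_command --delta_pos '[[0,0.002,-0.01],[0,0.005,-0.025],[0,0.007,-0.042],[0.001,0.007,-0.056],[0.001,0.007,-0.062]]' --delta_rot '[[0,0,0],[0,0,0],[0,0,0],[0,0,0],[0,0,0]]' --claw '[1,1,1,1,1]'

```text
t: 16.33
eef_pos: [443.7, -314.2, 161.1]
tcp_rot: [-3.141, 0.001, -0.137]
ft_force: [-0.6, -0.2, -2.1]
opening: 0.123
grip_force: 30.0
```

arm_command --delta_pos '[[0,0,0],[0,0,0],[0,0,0],[0,0,0],[0,0,0]]' --delta_rot '[[0,0,0],[0,0,0],[0,0,0],[0,0,0],[0,0,0]]' --claw '[1,1,1,1,1]'

```text
t: 16.75
eef_pos: [443.9, -314.4, 162.0]
tcp_rot: [3.141, -0.0, -0.137]
ft_force: [-0.2, 0.1, -1.9]
opening: 0.124
grip_force: 30.0
```

arm_command --delta_pos '[[0,0,0],[0,0,0],[0,0,0],[0,0,0],[0,0,0]]' --delta_rot '[[0,0,0],[0,0,0],[0,0,0],[0,0,0],[0,0,0]]' --claw '[1,1,1,1,1]'

```text
t: 17.17
eef_pos: [443.8, -314.4, 161.9]
tcp_rot: [3.141, -0.0, -0.137]
ft_force: [0.2, -0.1, -1.9]
opening: 0.127
grip_force: 30.0
```

Run:
```python
from h import *
sc=np.ascontiguousarray(read_camera("scene")[:,:,::-1])
s=state();print(s["t"],s["eef_pos"],s["tcp_rot"],s["ft_force"],s["qvel"].round(4))
cv2.imwrite("pics/c6.png",cv2.resize(sc[200:340,250:490],None,fx=3.3,fy=3.3,interpolation=cv2.INTER_CUBIC))
```

```text
17.2167 [ 443.83638509 -314.37602928  161.90949115] [ 3.14149053e+00  3.65856543e-05 -1.36505022e-01] [ 1.47161215  0.44165471 -2.10477819] [-0.0009 -0.0019 -0.0004 -0.0005  0.0008 -0.001 ]
```

View pics/c6.png

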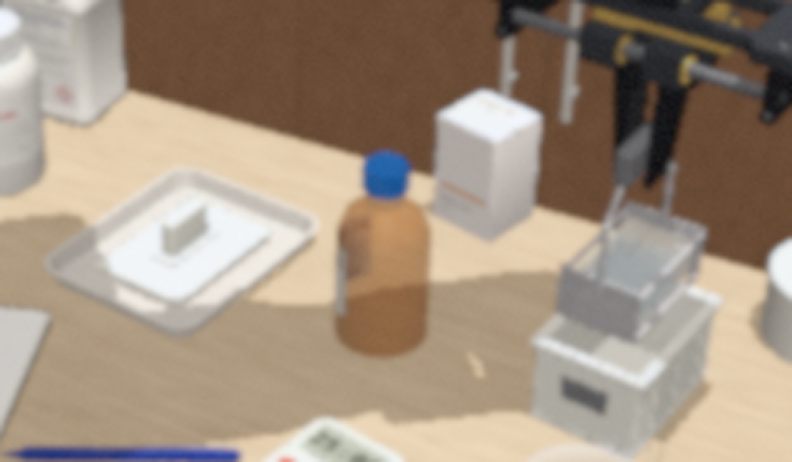

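The rack hangs level and centred at (635,270), just above the dish mouth, and the lid lies flat in the tray at (190,245). I'm handing the job in.

```bash
python3 -c "
from cell import *
print(job_done())"
```

```text
the job is handed in; nothing more can be done
None
```

I handed the job in at 17.2 s: the lid lies flat, knob up, in the tray, and the rack is held still about 15 mm above the uncovered dish's rim, centred to within about 2 mm by my camera measurements; no verdict came back.

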